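# Start the road-stud test

### The job

Run the start sequence for the stud in the test nest, only pressing with the closed fingers: first press the raised ribbed half of the rocker switch all the way down, then push the round button fully in so that it stays in, and then press the steel start bar on the nest all the way down for a moment and let it come up again. Keep to this order, do not press the square key, and leave the control boxes, the stud and everything else on the table standing where they are; nothing is to be picked up, and finish clear of everything.

Things in the scene. Friction and masses are not known exactly. Their poses are not given: they have to be found in the camera images.
- rocker_box: Rocker box: grey enclosure 100 x 76 mm, 42 mm high to its lid, loose on four rubber feet, about 0.9 kg; origin under its centre, its x axis along the 100 mm side, towards the end that carries a short black blanked gland. On its lid, in the middle, a black rocker switch 64 mm long (along the box's x) and 30 mm wide.
- rocker (a joint): Angle of the rocker, rad: 0 = off (the half towards the gland, with three grip ribs, stands up at a slope, its end about 18 mm over the lid; the other half lies flat), 0.36 = fully on (the ribbed half lies flat, 9 mm over the lid). It hinges across the middle of the box (45 mm above the table), takes about 3 to 4 N near the end of the raised half and stays where it is left.
- rocker_press (a point): Place to press on the raised ribbed half: on its upper surface, 22 mm from the rocker's hinge towards the gland. It sinks with the rocker by about 8 mm.
- round_box: Round-button box: grey enclosure 100 x 76 mm, 42 mm high to its lid, loose on four rubber feet, about 0.9 kg; origin under its centre, its x axis along the 100 mm side, towards the end that carries a short black blanked gland. In the middle of the lid a black collar of 50 mm, 4 mm high, with a round plastic button in it.
- latch_button (a joint): Travel of the round button, m: 0 = out, 0.009 = fully in (stop). About 3.5 N pushes it straight down; it locks in, that is it stays where it is left.
- round_top (a point): Centre of the top face of the round button (36 mm across); stands 59 mm above the table when out.
- square_box: Square-key box: grey enclosure 100 x 76 mm, 42 mm high to its lid, loose on four rubber feet, about 0.9 kg; origin under its centre, its x axis along the 100 mm side, towards the end that carries a short black blanked gland. In the middle of the lid a square plastic key of 34 mm, sprung, 58 mm above the table at its top. Not to be pressed.
- square_key (a joint): Travel of the square key, m: 0 = up, 0.007 = down; springs back.
- nest: Test nest: fixed aluminium plate 220 x 150 mm, 12 mm thick, with a road stud between four short pins; origin under the middle of the plate, x along the 220 mm side, away from the robot. Along its near end a grey block with the steel start bar.
- start_bar (a joint): Travel of the start bar, m: 0 = up, 0.008 = fully down (stop). Sprung: about 2 N to start, 5.5 N at the stop; it comes up again by itself.
- bar_top (a point): Centre of the top of the start bar (26 mm along the nest's x, 100 mm along its y, 52 mm above the table when up). It guides straight: it may be pressed anywhere, best at its centre.
- nest_stud: Round road stud, 108 mm across, 49 mm high, lying loose in the nest, its centre 123 mm behind the start bar's; origin under its centre. Stays in the nest.
- air_driver_front (a point): Front of the fixed air screwdriver that hangs in its stand at the near table edge: an obstacle, 200 mm up at this point. Driver and stand fill world x 0.21 to 0.46, y -0.10 to 0.0 m, up to 0.35 m; the hose arches up to 0.44 m and left to y 0.09 m. Change sides of the table beyond it: x over 0.6 m and fingertips over 0.25 m keep wrist and forearm clear.
- tape: Roll of tape, 101 mm across, 24 mm high, lying flat; bystander.
- thread_bottle: Small red bottle with a white nozzle, 32 mm across, 88 mm high; bystander.
- driver: Screwdriver with a yellow handle, 202 mm long, lying; bystander.
- pen: Marker, 126 mm long, 19 mm thick, lying; bystander.
- cup: Green cup, 73 mm across, 30 mm high; bystander.
There are look-alikes about, which are no part of the job. Leave any pink look-alike of the nest_stud alone.

How it is judged (in metres and radians):
On the way, in this order (a step that is already met when the one before it is completed fails the run):
1. the rocker is switched fully on (value of joint rocker above 0.31 rad), for 0.1 s.
2. the round button is pushed in (value of joint latch_button above 0.0075 m), for 0.1 s.
3. the start bar is pressed down by the robot's fingers (value of joint start_bar above 0.0065 m and contact force between the fingers and nest above 0.5 N), for 0.1 s.
4. the start bar has come up again (value of joint start_bar below 0.0015 m), for 0.1 s.
At the end, for the whole second after the job is handed in: Rocker on (over 0.31 of 0.36 rad), round button in (over 7.5 of 9 mm), start bar and square key up (under 1.5 mm); the three control boxes stand on the table within 30 mm of where they were, at rest; stud and bystanders within 30 mm of their places, at rest (value of joint rocker above 0.31 rad and value of joint latch_button above 0.0075 m and value of joint each of start_bar, square_key below 0.0015 m and distance of each of rocker_box, round_box, square_box, tape, thread_bottle, driver, pen, cup, nest_stud from where it was at the start of the episode below 0.03 m and height (world z) of each of rocker_box, round_box, square_box below 0.01 m and linear speed of each of rocker_box, round_box, square_box below 0.01 m/s and linear speed of each of tape, thread_bottle, driver, pen, cup, nest_stud below 0.02 m/s); the robot touches nothing.
It fails at once if the round button was pushed in before the rocker was on (value of joint latch_button above 0.005 m and value of joint rocker below 0.28 rad).
It fails at once if the start bar was pressed before the round button was in (value of joint start_bar above 0.004 m and value of joint latch_button below 0.006 m).
It fails at once if the square key was pressed (value of joint square_key above 0.003 m).
It fails at once if a control box was lifted, tipped or shoved away (height (world z) of any of rocker_box, round_box, square_box above 0.012 m or distance of any of rocker_box, round_box, square_box from where it was at the start of the episode above 0.03 m or angle between any of rocker_box, round_box, square_box's own z axis and vertical above 0.2 rad).
It fails at once if the stud or a bystander was lifted or knocked about (distance of any of tape, thread_bottle, driver, pen, cup, nest_stud from where it was at the start of the episode above 0.03 m).
It also fails if it takes over 64 s, if anything falls off the work surface, if the arm or the gripper's body presses on something with over 40 N, if the wrist force passes 120 N, or if a joint passes its speed limit or range.

### The arm

A 6-joint arm with a two-finger parallel gripper is mounted at the origin on a cart in front of the work surface, level with it; the furniture and walls round the work are solid. World frame = base frame: x ahead of the robot, y to its left, z up, the work surface at z = 0. Lengths are in mm, angles in rad, forces in N, time in s.
With the tool pointing down it reaches from about 350 to 1000 mm from the base axis. Payload 7.1 kg.
Tool frame: the origin (TCP) lies at the very end of the fingers, on their centre line; the grasp point (between the pads) lies behind it (ctrl.hold_point_z is the z of the grasp point in the tool frame, in mm); z points along the fingers, y is the line along which they close (so a half turn about z gives the same grasp; the last joint's range is limited). The gripper opens to 85 mm and grips with 20 to 120 N. Pads are 22 mm wide; open, the fingers measure 114 mm over their backs; the gripper's body (76 mm by 85 mm) begins 54 mm behind the grasp point. The pads swing forward as they close: fully open they stand 13 mm farther back than shut.
Start: joints at [1.33, 0.423, 1.63, -0, 1.089, -0.019], TCP at [137.46, 609.68, 231.319] pointing down, gripper open.
Joint ranges: [-3, 3], [-0.9, 2.11], [0.09, 2.58], [-1.31, 4.45], [0.11, 2.69], [-2.54, 2.54]. Speed limits (rad/s): [2.39, 2.39, 3.01, 3.14, 3.14, 3.14].

### API

Orientations are given as a unit quaternion [w, x, y, z].
In Python, from rig import ctrl gives the robot as it stands.
- The arm moves only by the tool move_arm, never from a script. Its argument "plan" is a list of rows, each an object of numbers: "tx", "ty", "tz": the shift along the tool's x, y, z normalised to -1 to 1, where 1 is 200 mm; "wx", "wy", "wz": the turn, a rotation vector about the tool's x, y, z normalised to -1 to 1, where 1 is pi/2 rad. A call has 1 to 5 rows; each row is the pose to reach, as a shift and turn from the pose commanded when the call began, along the tool's axes at that moment; what a row does not reach only later rows make up. A row lasts 1/10 s, in which the tool goes at most 50 mm and 8.59 degrees, less where a joint would pass 70% of its speed; a pose out of reach is approached as far as the arm can. A call with a number of a shift or a turn outside -1 to 1 is refused whole. A call with a gripper value outside its range is refused whole. "gripper" is the opening, from 0 (shut) to 1 (fully open), set as the call begins (left out, the last holds). The fingers move at their own pace and stop on an object; the grip force is fixed at half the most. Time passes only in rows, so rows that repeat a pose let the fingers close. It gives the time, the measured TCP pose, the force, the opening and the grip force at its end, in the units of the state.
- ctrl.state(): the state, without advancing time (a new reading comes with each control period).
- ctrl.camera(name): name is "scene" or "top" or "wrist"; returns a dict with "color" (420x560x3 uint8, red, green, blue), "depth" (420x560 float32, mm along the optical axis (not along the pixel's ray), 0 where there is no reading), "fov_y" (degrees; the focal length in pixels is half the picture's height over the tangent of half this angle, whatever the lens; pixels are square), "cx", "cy" (the principal point, pixels), "R" (3x3) and "t" (3): a world point X has camera coordinates R X + t; the wrist camera has in their place "tool_from_camera" (4x4, takes a point from camera to tool coordinates, whose origin is the TCP and whose axes are the flange's). Camera axes: x right, y down, z forward; pixel columns grow to the right and rows downward; lengths in mm; the calibration is good to about 2 mm. A picture is of the moment at which its call begins: read the wrist's pose just before it.
- ctrl.sign_off(): hands the job in; it is judged then, once.
The state is a dict: "time_s": time; "joint_pos": joint angles; "joint_velocities": joint speeds; "tau": joint torques, N m; "tool_pos": TCP position; "tool_rot": TCP orientation; "wrist_force": force on the tool from outside, world axes, zero at the start; "torque": the same for the moment, N m; "gripper_width": finger opening in mm; "grasp_force": force on a finger pad.
Only numpy, scipy, OpenCV 4.12 (cv2) and the standard library are available. Lean on these libraries where they do the work, as an engineer would, in place of code of your own. Each camera call takes 0.05 s, during which the arm holds its last target. There are 200 camera calls.

## Working session

There is one attempt and no reset: what is moved stays moved. The work goes in short steps, Python scripts to look and compute and a tool call to move; the robot and the scene stay as the last step left them, time stands still between calls to the robot, and variables do not carry over. Pictures are saved under pics/ and viewed, at most 10 in all, crops included, and the job is handed in when it is done.

Besides the shell and the picture viewer there is one more tool, called after "Call:" as name(argument=value, ...) on one line, values as JSON. move_arm: Moves the arm, as the interface text tells. Its arguments: {"type":"object","properties":{"plan":{"type":"array","items":{"type":"object","properties":{"tx":{"type":"number"},"ty":{"type":"number"},"tz":{"type":"number"},"wx":{"type":"number"},"wy":{"type":"number"},"wz":{"type":"number"}}}},"gripper":{"type":"number"}},"required":["plan"]}

```bash
mkdir -p pics; cat > h.py <<'E'
import numpy as np,cv2
from rig import ctrl
def cast(c,u,v,z):
    f=210/np.tan(np.radians(c['fov_y'])/2)
    R=np.array(c['R']);t=np.array(c['t'])
    d=R.T@np.array([(u-c['cx'])/f,(v-c['cy'])/f,1]);o=-R.T@t
    return o+d*(z-o[2])/d[2]
def cloud(c):
    f=210/np.tan(np.radians(c['fov_y'])/2)
    v,u=np.mgrid[:420,:560];d=c['depth']
    P=np.stack([(u-c['cx'])/f*d,(v-c['cy'])/f*d,d],-1)
    return (P-np.array(c['t']))@np.array(c['R'])
E
python3 - <<'E'
from h import *
import pickle
s=ctrl.state();print(s['tool_pos'],s['tool_rot'],s['gripper_width'],ctrl.hold_point_z)
D={}
for n in('top','scene'):
    c=ctrl.camera(n);D[n]=c
    cv2.imwrite(f'pics/{n}.png',cv2.resize(c['color'][...,::-1],(784,588),interpolation=cv2.INTER_CUBIC))
    print(n,c['fov_y'],c['cx'],c['cy'],-np.array(c['R']).T@np.array(c['t']))
pickle.dump(D,open('d.pkl','wb'))
E
```

```text
[137.32866165 609.16068735 230.51359831] [-1.02508369e-04  1.10659218e-01  9.93858102e-01 -7.74632299e-04] 84.92377486151939 -18.700000000000003
top 57.70113322114767 280.4061999342168 216.5172624626098 [ 441.42376368   79.31853185 1088.83264737]
scene 54.49880696009594 283.67035293991444 203.0190239940657 [ -50.40747229 -597.86297343  684.65666761]
```

View pics/top.png

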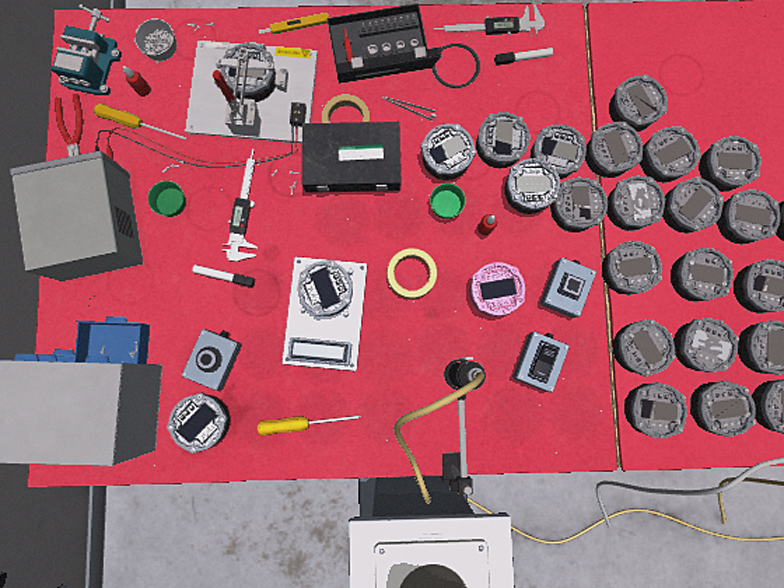

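View pics/scene.png

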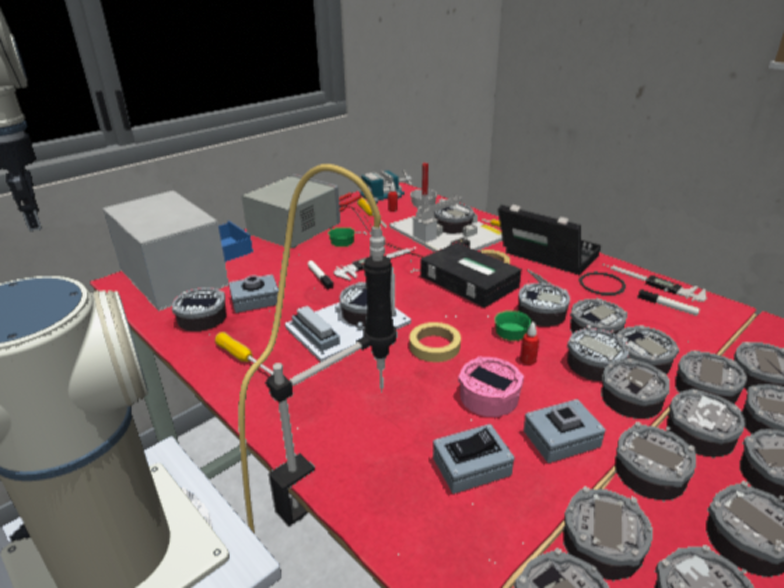

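The top view shows the rocker box at about (543,361), with its gland at (550,332). The round-button box is at (211,358) and the start bar at (318,350). The square-key box, which I must not press, is at (571,287). The scene view confirms the rocker's raised half is on the gland side and that the driver hose hangs between the two sides.

```bash
python3 - <<'E'
from h import *
import pickle
D=pickle.load(open('d.pkl','rb'));c=D['top'];W=cloud(c);hsv=cv2.cvtColor(c['color'],cv2.COLOR_RGB2HSV)
for n,(u,v),zr in [('rocker',(388,258),(36,49)),('round',(151,256),(36,48)),('square',(408,205),(36,48)),('bar',(227,250),(40,56))]:
    print(n,cast(c,u,v,45).round(), 'depth',W[v,u].round(1))
    m=np.zeros((420,560),bool);m[v-28:v+29,u-28:u+29]=1
    m&=(W[...,2]>zr[0])&(W[...,2]<zr[1])
    if n!='bar': m&=(hsv[...,1]<90)&(hsv[...,2]>60)
    k,l,st,ce=cv2.connectedComponentsWithStats(m.astype(np.uint8))
    b=1+np.argmax(st[1:,4]);p=np.argwhere(l==b)
    z=42 if n!='bar' else 52
    q=np.array([cast(c,x,y,z)[:2] for y,x in p])
    print('  rect ray',cv2.minAreaRect(q.astype(np.float32)),'zmed',np.median(W[l==b][:,2]).round(1),len(p))
    if n=='bar':continue
    (cx,cy),_,_=cv2.minAreaRect(q.astype(np.float32))
    r=np.hypot(W[...,0]-cx,W[...,1]-cy)
    for zz in (48,52,55):
        h=(r<34)&(W[...,2]>zz);
        if h.any():print('  above',zz,W[h].mean(0).round(1),h.sum(),W[h].max(0).round(1))
    bl=(r>48)&(r<75)&(hsv[...,2]<70)&(W[...,2]>8)&(W[...,2]<40)
    if bl.any():print('  dark side',W[bl].mean(0).round(1),bl.sum())
print('nearby: nest mask')
E
python3 - <<'E'
import pickle,cv2,numpy as np
im=pickle.load(open('d.pkl','rb'))['top']['color'][...,::-1]
a=[cv2.resize(im[v-32:v+32,u-32:u+32],(390,390),interpolation=cv2.INTER_CUBIC) for u,v in[(388,255),(227,250)]]
cv2.imwrite('pics/c.png',np.hstack(a))
E
```

```text
rocker [ 449. -229.   45.] depth [ 449.1 -226.8   52.3]
  rect ray ((449.3223876953125, -227.7006378173828), (76.84092712402344, 99.46279907226562), 66.54816436767578) zmed 43.2 675
  above 48 [ 449.2 -228.    54.9] 276 [ 481.8 -203.9   65.4]
  above 52 [ 453.5 -229.7   56.5] 201 [ 481.3 -206.4   65.4]
  above 55 [ 463.6 -234.4   59.1] 110 [ 481.3 -215.3   65.4]
  dark side [ 452.6 -210.4   23.5] 65
round [469. 416.  45.] depth [468.9 411.3  59. ]
  rect ray ((468.51153564453125, 420.8813171386719), (76.22039031982422, 99.60202026367188), 66.78477478027344) zmed 42.6 770
  above 48 [468.2 420.2  57.9] 175 [488.5 444.3  66.3]
  above 52 [468.8 420.3  59.6] 146 [485.3 438.8  66.3]
  above 55 [468.8 420.9  59.9] 140 [485.3 438.8  66.3]
  dark side [475.5 396.3  24.8] 65
square [ 594. -293.   45.] depth [ 592.2 -288.2   59.1]
  rect ray ((596.5135498046875, -291.5027160644531), (76.43115997314453, 100.08027648925781), 66.01702880859375) zmed 43.1 725
  above 48 [ 595.2 -290.9   57.8] 181 [ 617.8 -266.2   64.3]
  above 52 [ 596.3 -291.    58.9] 160 [ 617.8 -271.6   64.3]
  above 55 [ 596.3 -291.5   59.2] 152 [ 617.8 -271.6   64.3]
  dark side [ 574.5 -268.9   23.5] 96
bar [481. 210.  45.] depth [480.6 209.1  52.2]
  rect ray ((479.0061340332031, 207.7311248779297), (102.8326416015625, 29.563077926635742), 82.0113296508789) zmed 52.5 350
nearby: nest mask
```

View pics/c.png

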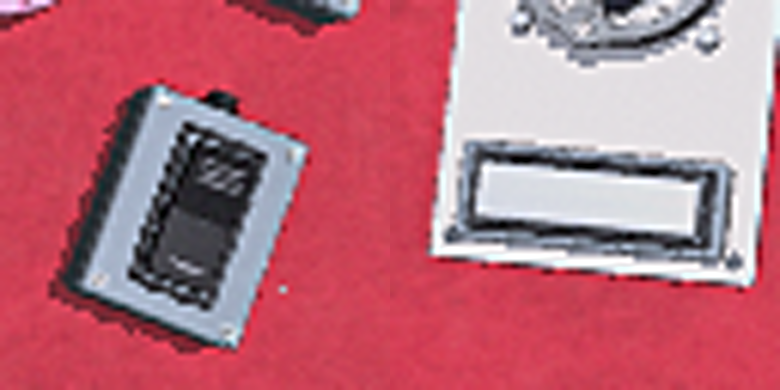

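```bash
cat >> h.py <<'E'
from scipy.spatial.transform import Rotation as Ro
def to(*pts):
    s=ctrl.state();q=s['tool_rot'];R=Ro.from_quat([q[1],q[2],q[3],q[0]]).as_matrix()
    print('t',round(s['time_s'],2),'pos',s['tool_pos'].round(1),'F',np.round(s['wrist_force'],1),'w',round(s['gripper_width'],1),'toolx deg',round(np.degrees(np.arctan2(R[1,0],R[0,0])),1),'q',np.round(s['joint_pos'],2))
    for p in pts: print(p,((R.T@(np.array(p)-s['tool_pos']))/200).round(3))
E
python3 - <<'E'
from h import *
import pickle
D=pickle.load(open('d.pkl','rb'))
for n in D:
    W=cloud(D[n]);print(n)
    for y in range(700,-400,-100):
        r=[]
        for x in range(200,900,100):
            m=(abs(W[...,0]-x)<50)&(abs(W[...,1]-y)<50)&(W[...,2]<600);r.append(int(W[m][:,2].max()) if m.any() else -1)
        print(y,r)
to((137,610,330),(330,400,330),(350,350,330),(620,250,330))
E
```

```text
top
700 [255, 174, 174, 173, 128, 128, 129]
600 [259, 174, 173, 173, 81, 128, 129]
500 [6, 172, 173, 172, 18, 20, 34]
400 [6, 53, 52, 66, 23, 20, 19]
300 [5, 32, 22, 55, 22, 16, 9]
200 [7, 31, 21, 65, 66, 63, 58]
100 [5, 318, 414, 35, 65, 29, 57]
0 [213, 243, 435, 281, 29, 32, 56]
-100 [209, 209, 375, 282, 52, 92, 53]
-200 [7, 7, 57, 65, 53, 7, 58]
-300 [7, 8, 47, 61, 64, 53, 57]
scene
700 [330, 169, 167, 167, 122, 124, 124]
600 [590, 168, 168, 167, 121, 124, 123]
500 [599, 168, 168, 167, 14, 15, 29]
400 [598, 47, 48, 59, 18, 13, 13]
300 [0, 28, 1, 51, 17, 7, 5]
200 [1, 26, 23, 58, 59, 11, 51]
100 [1, 318, 407, 33, 24, 23, 51]
0 [206, 249, 433, 215, 24, 29, 51]
-100 [206, 205, 381, 276, 49, 86, 46]
-200 [1, 2, 54, 60, 49, 48, 55]
-300 [1, 2, 43, 60, 59, 48, 53]
t 0.1 pos [137.4 609.2 230.6] F [-0.2  0.1  0.2] w 85.4 toolx deg 167.3 q [ 1.33  0.42  1.63  0.    1.09 -0.02]
(137, 610, 330) [ 0.003  0.003 -0.497]
(330, 400, 330) [-1.17  -0.809 -0.496]
(350, 350, 330) [-1.322 -1.031 -0.496]
(620, 250, 330) [-2.749 -1.222 -0.495]
```

Call:
move_arm(gripper=0, plan=[{"tx": 0,"ty": 0,"tz": -0.25},{"tx": -0.2,"ty": -0.1,"tz": -0.4},{"tx": -0.45,"ty": -0.2,"tz": -0.45},{"tx": -0.65,"ty": -0.3,"tz": -0.45},{"tx": -0.85,"ty": -0.4,"tz": -0.45}])

```text
invalid input at $.plan[0]: expected keys tx, ty, tz, wx, wy, wz
```

Call:
move_arm(plan=[{"tx": -0.2,"ty": -0.1,"tz": 0},{"tx": -0.4,"ty": -0.2,"tz": 0},{"tx": -0.6,"ty": -0.3,"tz": 0},{"tx": -0.8,"ty": -0.4,"tz": 0},{"tx": -1,"ty": -0.5,"tz": 0}])

```text
invalid input at $.plan[0]: expected keys tx, ty, tz, wx, wy, wz
```

```bash
python3 -c "
from h import *
to((640,250,330),(660,0,330))"
```

```text
t 0.1 pos [137.4 609.2 230.6] F [-0.2  0.1  0.2] w 85.4 toolx deg 167.3 q [ 1.33  0.42  1.63  0.    1.09 -0.02]
(640, 250, 330) [-2.847 -1.2   -0.495]
(660, 0, 330) [-3.219 -2.397 -0.494]
```

Call:
move_arm(gripper=0, plan=[{"tx": 0,"ty": 0,"tz": -0.25,"wx": 0,"wy": 0,"wz": 0},{"tx": -0.2,"ty": -0.1,"tz": -0.4,"wx": 0,"wy": 0,"wz": 0},{"tx": -0.4,"ty": -0.2,"tz": -0.45,"wx": 0,"wy": 0,"wz": 0},{"tx": -0.6,"ty": -0.3,"tz": -0.45,"wx": 0,"wy": 0,"wz": 0},{"tx": -0.8,"ty": -0.4,"tz": -0.45,"wx": 0,"wy": 0,"wz": 0}])

```text
time_s: 0.6
tool_pos: [277.0, 495.3, 321.8]
tool_rot: [0.0, 0.11, 0.994, 0.0]
wrist_force: [0.7, 0.9, -0.8]
gripper_width: 12.4
grasp_force: 0.0
```

Call:
move_arm(plan=[{"tx": -0.2,"ty": -0.1,"tz": 0,"wx": 0,"wy": 0,"wz": 0},{"tx": -0.4,"ty": -0.2,"tz": 0,"wx": 0,"wy": 0,"wz": 0},{"tx": -0.6,"ty": -0.3,"tz": 0,"wx": 0,"wy": 0,"wz": 0},{"tx": -0.8,"ty": -0.4,"tz": 0,"wx": 0,"wy": 0,"wz": 0},{"tx": -1,"ty": -0.5,"tz": 0,"wx": 0,"wy": 0,"wz": 0}])

```text
time_s: 1.1
tool_pos: [450.1, 353.4, 321.1]
tool_rot: [-0.0, 0.111, 0.994, -0.0]
wrist_force: [-0.2, 0.9, 0.5]
gripper_width: -0.1
grasp_force: 0.0
```

```bash
python3 -c "
from h import *
to((640,250,330),(660,0,330))"
```

```text
t 1.1 pos [450.1 353.4 321.1] F [-0.2  0.9  0.5] w -0.1 toolx deg 167.3 q [ 0.64  0.25  1.66  0.    1.23 -0.7 ]
(640, 250, 330) [-1.04  -0.296 -0.045]
(660, 0, 330) [-1.413 -1.493 -0.045]
```

Call:
move_arm(plan=[{"tx": -0.25,"ty": 0,"tz": 0,"wx": 0,"wy": 0,"wz": 0},{"tx": -0.5,"ty": -0.05,"tz": 0,"wx": 0,"wy": 0,"wz": 0},{"tx": -0.72,"ty": -0.15,"tz": 0,"wx": 0,"wy": 0,"wz": 0},{"tx": -0.9,"ty": -0.3,"tz": 0,"wx": 0,"wy": 0,"wz": 0},{"tx": -1,"ty": -0.5,"tz": 0,"wx": 0,"wy": 0,"wz": 0}])

```text
time_s: 1.6
tool_pos: [624.3, 212.0, 320.2]
tool_rot: [-0.0, 0.111, 0.994, -0.0]
wrist_force: [0.1, 0.6, -0.6]
gripper_width: -0.0
grasp_force: 0.0
```

Call:
move_arm(plan=[{"tx": -0.05,"ty": -0.25,"tz": 0,"wx": 0,"wy": 0,"wz": 0},{"tx": -0.12,"ty": -0.49,"tz": 0,"wx": 0,"wy": 0,"wz": 0},{"tx": -0.17,"ty": -0.73,"tz": 0,"wx": 0,"wy": 0,"wz": 0},{"tx": -0.22,"ty": -0.97,"tz": 0,"wx": 0,"wy": 0,"wz": 0},{"tx": -0.23,"ty": -1,"tz": 0,"wx": 0,"wy": 0,"wz": 0}])

```text
time_s: 2.1
tool_pos: [622.4, 3.2, 320.9]
tool_rot: [-0.0, 0.113, 0.994, -0.001]
wrist_force: [-0.2, 0.9, 0.9]
gripper_width: 0.3
grasp_force: 0.0
```

Call:
move_arm(plan=[{"tx": -0.05,"ty": -0.25,"tz": 0,"wx": 0,"wy": 0,"wz": 0},{"tx": -0.12,"ty": -0.49,"tz": 0,"wx": 0,"wy": 0,"wz": 0},{"tx": -0.17,"ty": -0.73,"tz": 0,"wx": 0,"wy": 0,"wz": 0},{"tx": -0.22,"ty": -0.97,"tz": 0,"wx": 0,"wy": 0,"wz": 0},{"tx": -0.23,"ty": -1,"tz": 0,"wx": 0,"wy": 0,"wz": 0.06}])

```text
time_s: 2.6
tool_pos: [623.4, -201.6, 320.8]
tool_rot: [-0.0, 0.16, 0.987, -0.001]
wrist_force: [0.9, 0.2, 0.3]
gripper_width: 0.1
grasp_force: 0.0
```

```bash
python3 -c "
from h import *
to((640,-240,330),(469.5,-236.5,200))"
```

```text
t 2.6 pos [ 623.4 -201.6  320.8] F [0.9 0.2 0.3] w 0.1 toolx deg 161.6 q [-0.33  0.39  1.47 -0.    1.28 -1.58]
(640, -240, 330) [-0.139 -0.156 -0.046]
(469.5, -236.5, 200) [ 0.675 -0.408  0.604]
```

Call:
move_arm(plan=[{"tx": 0,"ty": -0.2,"tz": 0,"wx": 0,"wy": 0,"wz": 0.03},{"tx": 0.2,"ty": -0.3,"tz": 0.05,"wx": 0,"wy": 0,"wz": 0.057},{"tx": 0.4,"ty": -0.4,"tz": 0.15,"wx": 0,"wy": 0,"wz": 0.057},{"tx": 0.6,"ty": -0.408,"tz": 0.3,"wx": 0,"wy": 0,"wz": 0.057},{"tx": 0.675,"ty": -0.408,"tz": 0.5,"wx": 0,"wy": 0,"wz": 0.057}])

```text
time_s: 3.1
tool_pos: [467.8, -232.0, 221.4]
tool_rot: [0.001, 0.202, 0.979, -0.0]
wrist_force: [0.7, -0.2, -0.5]
gripper_width: -0.1
grasp_force: 0.0
```

```bash
python3 -c "
from h import *
to((469.5,-236.5,90),(469.5,-236.5,66))
c=ctrl.camera('wrist');cv2.imwrite('pics/w1.png',c['color'][...,::-1])
c=ctrl.camera('scene');cv2.imwrite('pics/s1.png',c['color'][...,::-1])"
```

```text
t 3.1 pos [ 467.8 -232.   221.4] F [ 0.7 -0.2 -0.5] w -0.1 toolx deg 156.7 q [-0.48  0.29  1.87  0.    0.99 -1.65]
(469.5, -236.5, 90) [-0.016 -0.017  0.657]
(469.5, -236.5, 66) [-0.016 -0.017  0.777]
```

View pics/w1.png

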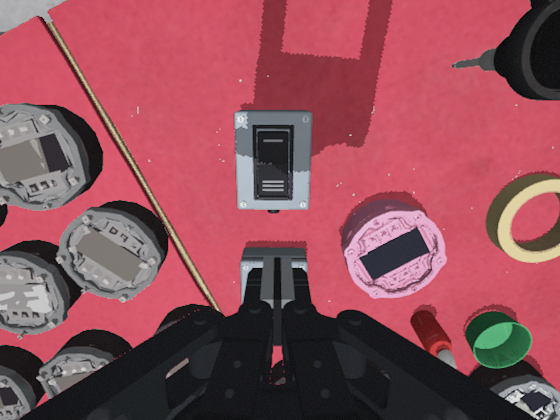

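The wrist view shows the rocker box at about (273,160). It is square to the tool, the ribbed half at (273,185) points towards the fingers, and the axis at column 275 is in line. I'll descend.

Call:
move_arm(plan=[{"tx": -0.016,"ty": -0.017,"tz": 0.2,"wx": 0,"wy": 0,"wz": 0},{"tx": -0.016,"ty": -0.017,"tz": 0.4,"wx": 0,"wy": 0,"wz": 0},{"tx": -0.016,"ty": -0.017,"tz": 0.55,"wx": 0,"wy": 0,"wz": 0},{"tx": -0.016,"ty": -0.017,"tz": 0.68,"wx": 0,"wy": 0,"wz": 0},{"tx": -0.016,"ty": -0.017,"tz": 0.77,"wx": 0,"wy": 0,"wz": 0}])

```text
time_s: 3.7
tool_pos: [474.0, -237.4, 66.7]
tool_rot: [0.0, 0.201, 0.98, -0.0]
wrist_force: [-0.0, -0.1, 0.5]
gripper_width: -0.2
grasp_force: 0.0
```

Call:
move_arm(plan=[{"tx": 0,"ty": 0,"tz": 0.01,"wx": 0,"wy": 0,"wz": 0},{"tx": 0,"ty": 0,"tz": 0.02,"wx": 0,"wy": 0,"wz": 0},{"tx": 0,"ty": 0,"tz": 0.03,"wx": 0,"wy": 0,"wz": 0},{"tx": 0,"ty": 0,"tz": 0.04,"wx": 0,"wy": 0,"wz": 0},{"tx": 0,"ty": 0,"tz": 0.05,"wx": 0,"wy": 0,"wz": 0}])

```text
time_s: 4.2
tool_pos: [474.0, -238.0, 58.8]
tool_rot: [0.002, 0.201, 0.979, -0.001]
wrist_force: [2.3, -0.2, 4.8]
gripper_width: 0.1
grasp_force: 2.2
```

```bash
python3 -c "
from h import *
to((469.5,-236.5,50))"
```

```text
t 4.2 pos [ 474.  -238.    58.8] F [ 2.3 -0.2  4.8] w 0.1 toolx deg 156.8 q [-0.49  0.55  1.94  0.    0.65 -1.65]
(469.5, -236.5, 50) [ 0.024 -0.002  0.044]
```

Call:
move_arm(plan=[{"tx": 0.01,"ty": 0,"tz": 0.01,"wx": 0,"wy": 0,"wz": 0},{"tx": 0.01,"ty": 0,"tz": 0.02,"wx": 0,"wy": 0,"wz": 0},{"tx": 0.01,"ty": 0,"tz": 0.028,"wx": 0,"wy": 0,"wz": 0},{"tx": 0.01,"ty": 0,"tz": 0.036,"wx": 0,"wy": 0,"wz": 0},{"tx": 0.01,"ty": 0,"tz": 0.036,"wx": 0,"wy": 0,"wz": 0}])

```text
time_s: 4.7
tool_pos: [470.0, -236.4, 50.8]
tool_rot: [-0.0, 0.201, 0.98, -0.0]
wrist_force: [-0.3, 1.1, 13.1]
gripper_width: 0.3
grasp_force: 6.6
```

Call:
move_arm(plan=[{"tx": 0,"ty": 0,"tz": 0.005,"wx": 0,"wy": 0,"wz": 0},{"tx": 0,"ty": 0,"tz": 0.005,"wx": 0,"wy": 0,"wz": 0}])

```text
time_s: 4.9
tool_pos: [470.1, -236.4, 50.6]
tool_rot: [0.0, 0.201, 0.98, -0.0]
wrist_force: [-2.3, 1.1, 22.8]
gripper_width: 0.3
grasp_force: 11.6
```

Call:
move_arm(plan=[{"tx": 0,"ty": 0,"tz": -0.05,"wx": 0,"wy": 0,"wz": 0},{"tx": 0,"ty": 0,"tz": -0.25,"wx": 0,"wy": 0,"wz": 0},{"tx": 0,"ty": 0,"tz": -0.5,"wx": 0,"wy": 0,"wz": 0},{"tx": 0,"ty": 0,"tz": -0.75,"wx": 0,"wy": 0,"wz": 0},{"tx": 0,"ty": 0,"tz": -0.8,"wx": 0,"wy": 0,"wz": 0}])

```text
time_s: 5.4
tool_pos: [471.6, -237.2, 213.9]
tool_rot: [0.003, 0.201, 0.979, -0.001]
wrist_force: [0.4, -1.1, 0.3]
gripper_width: 0.0
grasp_force: 0.0
```

```bash
python3 -c "
from h import *
to((640,-215,320))
for n in ('top','scene'):
  c=ctrl.camera(n);W=cloud(c)
  d=np.array([.917,-.399]);p=W[...,:2]-np.array([449.3,-227.7]);a=p@d;b=p@np.array([.399,.917])
  for lo in range(-30,30,10):
    m=(a>lo)&(a<lo+10)&(abs(b)<8)&(W[...,2]<75)&(W[...,2]>30)
    print(n,lo,np.median(W[m][:,2]).round(1) if m.any() else None,m.sum())
"
```

```text
t 5.4 pos [ 471.6 -237.2  213.9] F [ 0.4 -1.1  0.3] w 0.0 toolx deg 156.8 q [-0.49  0.3   1.86 -0.    0.97 -1.65]
(640, -215, 320) [-0.733  0.434 -0.526]
top -30 60.7 24
top -20 58.7 21
top -10 54.0 23
top 0 52.2 21
top 10 51.8 22
top 20 52.1 21
scene -30 58.0 40
scene -20 55.0 20
scene -10 50.9 22
scene 0 49.4 26
scene 10 48.9 26
scene 20 49.5 23
```

The rocker is fully on: the ribbed half lies flat and the other half is up. Next I'll go back over to the left side.

Call:
move_arm(plan=[{"tx": -0.1,"ty": 0.05,"tz": -0.2,"wx": 0,"wy": 0,"wz": 0},{"tx": -0.25,"ty": 0.1,"tz": -0.38,"wx": 0,"wy": 0,"wz": 0},{"tx": -0.42,"ty": 0.2,"tz": -0.5,"wx": 0,"wy": 0,"wz": 0},{"tx": -0.6,"ty": 0.3,"tz": -0.55,"wx": 0,"wy": 0,"wz": 0},{"tx": -0.75,"ty": 0.434,"tz": -0.55,"wx": 0,"wy": 0,"wz": 0}])

```text
time_s: 6.0
tool_pos: [643.4, -216.1, 318.0]
tool_rot: [-0.001, 0.202, 0.979, -0.0]
wrist_force: [-0.2, -1.0, 0.7]
gripper_width: -0.1
grasp_force: 0.0
```

Call:
move_arm(plan=[{"tx": 0.08,"ty": 0.22,"tz": 0,"wx": 0,"wy": 0,"wz": 0},{"tx": 0.18,"ty": 0.45,"tz": 0,"wx": 0,"wy": 0,"wz": 0},{"tx": 0.28,"ty": 0.68,"tz": 0,"wx": 0,"wy": 0,"wz": 0},{"tx": 0.38,"ty": 0.9,"tz": 0,"wx": 0,"wy": 0,"wz": 0},{"tx": 0.42,"ty": 1,"tz": 0,"wx": 0,"wy": 0,"wz": 0}])

```text
time_s: 6.5
tool_pos: [641.9, 5.1, 315.2]
tool_rot: [-0.003, 0.2, 0.98, -0.0]
wrist_force: [0.6, -1.0, -0.4]
gripper_width: 0.0
grasp_force: 0.0
```

Call:
move_arm(plan=[{"tx": 0.08,"ty": 0.22,"tz": 0,"wx": 0,"wy": 0,"wz": 0},{"tx": 0.18,"ty": 0.45,"tz": 0,"wx": 0,"wy": 0,"wz": 0},{"tx": 0.28,"ty": 0.68,"tz": 0,"wx": 0,"wy": 0,"wz": 0},{"tx": 0.38,"ty": 0.9,"tz": 0,"wx": 0,"wy": 0,"wz": 0},{"tx": 0.42,"ty": 1,"tz": 0,"wx": 0,"wy": 0,"wz": -0.05}])

```text
time_s: 7.0
tool_pos: [643.5, 221.8, 315.0]
tool_rot: [-0.003, 0.161, 0.987, -0.001]
wrist_force: [0.4, -0.6, -0.1]
gripper_width: -0.1
grasp_force: 0.0
```

```bash
python3 -c "
from h import *
to((580,330,300),(468.5,420.7,200))"
```

```text
t 7.0 pos [643.5 221.8 315. ] F [ 0.4 -0.6 -0.1] w -0.1 toolx deg 161.5 q [ 0.31  0.43  1.41  0.    1.3  -0.93]
(580, 330, 300) [0.473 0.412 0.076]
(468.5, 420.7, 200) [1.143 0.667 0.579]
```

Call:
move_arm(plan=[{"tx": 0.2,"ty": 0.13,"tz": 0.05,"wx": 0,"wy": 0,"wz": -0.05},{"tx": 0.4,"ty": 0.26,"tz": 0.15,"wx": 0,"wy": 0,"wz": -0.05},{"tx": 0.6,"ty": 0.38,"tz": 0.25,"wx": 0,"wy": 0,"wz": -0.05},{"tx": 0.8,"ty": 0.5,"tz": 0.35,"wx": 0,"wy": 0,"wz": -0.05},{"tx": 1,"ty": 0.6,"tz": 0.4,"wx": 0,"wy": 0,"wz": -0.05}])

```text
time_s: 7.5
tool_pos: [491.5, 395.6, 233.8]
tool_rot: [-0.003, 0.124, 0.992, -0.003]
wrist_force: [0.2, 0.5, -0.5]
gripper_width: -0.1
grasp_force: 0.0
```

```bash
python3 -c "
from h import *
to((468.5,420.7,66))"
```

```text
t 7.5 pos [491.5 395.6 233.8] F [ 0.2  0.5 -0.5] w -0.1 toolx deg 165.7 q [ 0.66  0.43  1.61 -0.    1.11 -0.66]
(468.5, 420.7, 66) [0.138 0.098 0.839]
```

Call:
move_arm(plan=[{"tx": 0.12,"ty": 0.09,"tz": 0.15,"wx": 0,"wy": 0,"wz": 0},{"tx": 0.12,"ty": 0.09,"tz": 0.37,"wx": 0,"wy": 0,"wz": 0},{"tx": 0.12,"ty": 0.09,"tz": 0.6,"wx": 0,"wy": 0,"wz": 0},{"tx": 0.12,"ty": 0.09,"tz": 0.75,"wx": 0,"wy": 0,"wz": 0},{"tx": 0.12,"ty": 0.09,"tz": 0.77,"wx": 0,"wy": 0,"wz": 0}])

```text
time_s: 8.0
tool_pos: [471.4, 415.8, 77.9]
tool_rot: [-0.004, 0.124, 0.992, -0.005]
wrist_force: [-0.7, -0.2, -0.2]
gripper_width: 0.2
grasp_force: 0.0
```

```bash
python3 -c "
from h import *
to((468.5,420.7,60),(468.5,420.7,50))"
```

```text
t 8.0 pos [471.4 415.8  77.9] F [-0.7 -0.2 -0.2] w 0.2 toolx deg 165.8 q [ 0.7   0.63  1.69 -0.    0.83 -0.62]
(468.5, 420.7, 60) [0.02  0.021 0.09 ]
(468.5, 420.7, 50) [0.019 0.022 0.139]
```

Call:
move_arm(plan=[{"tx": 0.02,"ty": 0.02,"tz": 0.03,"wx": 0,"wy": 0,"wz": 0},{"tx": 0.02,"ty": 0.02,"tz": 0.07,"wx": 0,"wy": 0,"wz": 0},{"tx": 0.02,"ty": 0.02,"tz": 0.09,"wx": 0,"wy": 0,"wz": 0},{"tx": 0.02,"ty": 0.02,"tz": 0.105,"wx": 0,"wy": 0,"wz": 0},{"tx": 0.02,"ty": 0.02,"tz": 0.12,"wx": 0,"wy": 0,"wz": 0}])

```text
time_s: 8.5
tool_pos: [473.4, 424.5, 61.8]
tool_rot: [0.001, 0.124, 0.992, 0.001]
wrist_force: [0.6, -0.5, -0.2]
gripper_width: -0.4
grasp_force: 0.0
```

Call:
move_arm(plan=[{"tx": 0,"ty": 0,"tz": 0.01,"wx": 0,"wy": 0,"wz": 0},{"tx": 0,"ty": 0,"tz": 0.015,"wx": 0,"wy": 0,"wz": 0},{"tx": 0,"ty": 0,"tz": 0.015,"wx": 0,"wy": 0,"wz": 0}])

```text
time_s: 8.8
tool_pos: [473.2, 424.3, 58.4]
tool_rot: [0.0, 0.124, 0.992, 0.0]
wrist_force: [0.6, -0.7, 0.5]
gripper_width: -0.4
grasp_force: 0.5
```

Call:
move_arm(plan=[{"tx": 0,"ty": 0,"tz": -0.02,"wx": 0,"wy": 0,"wz": 0},{"tx": 0.018,"ty": -0.023,"tz": -0.02,"wx": 0,"wy": 0,"wz": 0},{"tx": 0.018,"ty": -0.023,"tz": -0.005,"wx": 0,"wy": 0,"wz": 0},{"tx": 0.018,"ty": -0.023,"tz": 0.01,"wx": 0,"wy": 0,"wz": 0},{"tx": 0.018,"ty": -0.023,"tz": 0.02,"wx": 0,"wy": 0,"wz": 0}])

```text
time_s: 9.3
tool_pos: [468.0, 420.4, 53.9]
tool_rot: [-0.0, 0.124, 0.992, -0.0]
wrist_force: [-2.1, -1.7, 2.8]
gripper_width: 0.2
grasp_force: 1.7
```

Call:
move_arm(plan=[{"tx": 0,"ty": 0,"tz": 0.01,"wx": 0,"wy": 0,"wz": 0},{"tx": 0,"ty": 0,"tz": 0.018,"wx": 0,"wy": 0,"wz": 0},{"tx": 0,"ty": 0,"tz": 0.025,"wx": 0,"wy": 0,"wz": 0},{"tx": 0,"ty": 0,"tz": 0.025,"wx": 0,"wy": 0,"wz": 0}])

```text
time_s: 9.7
tool_pos: [468.1, 420.5, 49.9]
tool_rot: [-0.0, 0.124, 0.992, -0.0]
wrist_force: [-4.6, -3.8, 12.6]
gripper_width: -0.4
grasp_force: 6.3
```

Call:
move_arm(plan=[{"tx": 0,"ty": 0,"tz": 0.004,"wx": 0,"wy": 0,"wz": 0},{"tx": 0,"ty": 0,"tz": 0.004,"wx": 0,"wy": 0,"wz": 0}])

```text
time_s: 9.9
tool_pos: [468.1, 420.6, 49.9]
tool_rot: [-0.0, 0.124, 0.992, -0.0]
wrist_force: [-6.9, -5.4, 18.6]
gripper_width: 0.4
grasp_force: 9.3
```

Call:
move_arm(plan=[{"tx": 0,"ty": 0,"tz": -0.05,"wx": 0,"wy": 0,"wz": 0},{"tx": 0,"ty": 0,"tz": -0.2,"wx": 0,"wy": 0,"wz": 0},{"tx": 0,"ty": 0,"tz": -0.4,"wx": 0,"wy": 0,"wz": 0},{"tx": 0,"ty": -0.2,"tz": -0.5,"wx": 0,"wy": 0,"wz": 0},{"tx": 0,"ty": -0.4,"tz": -0.5,"wx": 0,"wy": 0,"wz": 0}])

```text
time_s: 10.4
tool_pos: [450.8, 344.5, 151.6]
tool_rot: [0.003, 0.123, 0.992, 0.003]
wrist_force: [0.2, -0.4, -0.4]
gripper_width: -0.3
grasp_force: 0.0
```

```bash
python3 -c "
from h import *
to((479,207.7,150),(479,207.7,70))
c=ctrl.camera('top')
W=cloud(c);r=np.hypot(W[...,0]-468.5,W[...,1]-420.7)
for z,a,b in((59,0,12),(42,28,36)): print(np.median(W[(r<b)&(r>a)][:,2]))
im=c['color'][...,::-1];cv2.imwrite('pics/c2.png',cv2.resize(im[200:310,90:250],(800,550)))"
```

```text
t 10.4 pos [450.8 344.5 151.6] F [ 0.2 -0.4 -0.4] w -0.3 toolx deg 165.9 q [ 0.63  0.44  1.82 -0.    0.87 -0.69]
(479, 207.7, 150) [-0.304 -0.629  0.006]
(479, 207.7, 70) [-0.302 -0.631  0.406]
nan
484.11935995972556
  return _methods._mean(a, axis=axis, dtype=dtype,
  ret = ret.dtype.type(ret / rcount)
```

View pics/c2.png

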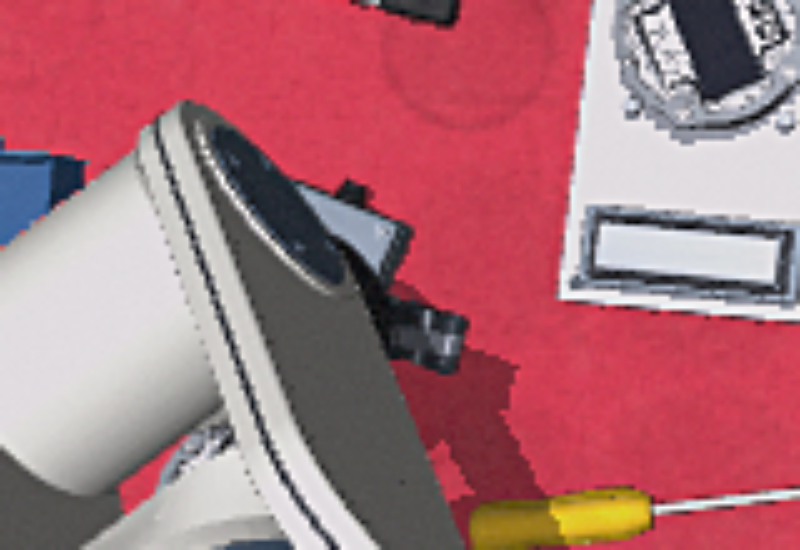

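The arm hides the round button in this view. I'll check it once I'm hovering over the bar.

Call:
move_arm(plan=[{"tx": -0.1,"ty": -0.2,"tz": 0,"wx": 0,"wy": 0,"wz": 0},{"tx": -0.2,"ty": -0.4,"tz": 0,"wx": 0,"wy": 0,"wz": 0},{"tx": -0.3,"ty": -0.58,"tz": 0,"wx": 0,"wy": 0,"wz": 0},{"tx": -0.3,"ty": -0.62,"tz": 0.05,"wx": 0,"wy": 0,"wz": 0},{"tx": -0.3,"ty": -0.62,"tz": 0.2,"wx": 0,"wy": 0,"wz": 0}])

```text
time_s: 10.95
tool_pos: [478.6, 207.6, 109.8]
tool_rot: [0.002, 0.125, 0.992, 0.001]
wrist_force: [0.0, 0.5, -0.4]
gripper_width: 0.2
grasp_force: 0.0
```

```bash
python3 -c "
from h import *
to((479,207.7,60))
for n in('top','scene'):
  W=cloud(ctrl.camera(n));r=np.hypot(W[...,0]-468.5,W[...,1]-420.7)
  for a,b in((0,12),(28,36)):
    m=(r<b)&(r>a)&(W[...,2]<80);print(n,a,np.median(W[m][:,2]) if m.any() else None)"
```

```text
t 10.95 pos [478.6 207.6 109.8] F [ 0.   0.5 -0.4] w 0.2 toolx deg 165.6 q [ 0.39  0.45  1.94  0.    0.74 -0.93]
(479, 207.7, 60) [-0.001 -0.     0.249]
top 0 50.83763926222707
top 28 42.552706116880465
scene 0 45.07601854670152
scene 28 29.204210162126763
```

The button is in, with its top at about 50 mm. Now the bar.

Call:
move_arm(plan=[{"tx": 0,"ty": 0,"tz": 0.1,"wx": 0,"wy": 0,"wz": -0.07},{"tx": 0,"ty": 0,"tz": 0.18,"wx": 0,"wy": 0,"wz": -0.07},{"tx": 0,"ty": 0,"tz": 0.22,"wx": 0,"wy": 0,"wz": -0.07},{"tx": 0,"ty": 0,"tz": 0.22,"wx": 0,"wy": 0,"wz": -0.07}])

```text
time_s: 11.45
tool_pos: [475.8, 208.5, 63.8]
tool_rot: [-0.001, 0.069, 0.998, -0.0]
wrist_force: [0.1, 0.4, -0.4]
gripper_width: 0.0
grasp_force: 0.0
```

```bash
python3 -c "
from h import *
to((479,207.7,52),(479,207.7,44))"
```

```text
t 11.45 pos [475.8 208.5  63.8] F [ 0.1  0.4 -0.4] w 0.0 toolx deg 172.1 q [ 0.39  0.53  1.95  0.    0.65 -1.04]
(479, 207.7, 52) [-0.017 -0.002  0.059]
(479, 207.7, 44) [-0.017 -0.002  0.099]
```

Call:
move_arm(plan=[{"tx": -0.016,"ty": 0,"tz": 0.02,"wx": 0,"wy": 0,"wz": 0},{"tx": -0.016,"ty": 0,"tz": 0.05,"wx": 0,"wy": 0,"wz": 0},{"tx": -0.016,"ty": 0,"tz": 0.07,"wx": 0,"wy": 0,"wz": 0},{"tx": -0.016,"ty": 0,"tz": 0.08,"wx": 0,"wy": 0,"wz": 0},{"tx": -0.016,"ty": 0,"tz": 0.09,"wx": 0,"wy": 0,"wz": 0}])

```text
time_s: 11.95
tool_pos: [480.0, 207.9, 46.6]
tool_rot: [0.001, 0.069, 0.998, 0.0]
wrist_force: [0.7, 0.4, 3.3]
gripper_width: -0.1
grasp_force: 1.9
```

Call:
move_arm(plan=[{"tx": 0,"ty": 0,"tz": 0.01,"wx": 0,"wy": 0,"wz": 0},{"tx": 0,"ty": 0,"tz": 0.015,"wx": 0,"wy": 0,"wz": 0},{"tx": 0,"ty": 0,"tz": 0.015,"wx": 0,"wy": 0,"wz": 0}])

```text
time_s: 12.25
tool_pos: [480.0, 208.0, 44.0]
tool_rot: [0.001, 0.069, 0.998, 0.0]
wrist_force: [0.7, 0.8, 9.4]
gripper_width: 0.2
grasp_force: 4.4
```

The bar is at its stop. I'll press slightly more, then lift clear.

Call:
move_arm(plan=[{"tx": 0,"ty": 0,"tz": 0.004,"wx": 0,"wy": 0,"wz": 0},{"tx": 0,"ty": 0,"tz": 0.004,"wx": 0,"wy": 0,"wz": 0},{"tx": 0,"ty": 0,"tz": 0.004,"wx": 0,"wy": 0,"wz": 0}])

```text
time_s: 12.55
tool_pos: [480.1, 207.9, 43.9]
tool_rot: [0.001, 0.069, 0.998, 0.0]
wrist_force: [-2.0, -0.9, 17.4]
gripper_width: -0.1
grasp_force: 8.7
```

Call:
move_arm(plan=[{"tx": 0,"ty": 0,"tz": -0.05,"wx": 0,"wy": 0,"wz": 0},{"tx": 0,"ty": 0,"tz": -0.2,"wx": 0,"wy": 0,"wz": 0},{"tx": 0,"ty": 0,"tz": -0.4,"wx": 0,"wy": 0,"wz": 0},{"tx": 0,"ty": 0,"tz": -0.6,"wx": 0,"wy": 0,"wz": 0},{"tx": 0,"ty": 0,"tz": -0.7,"wx": 0,"wy": 0,"wz": 0}])

```text
time_s: 13.05
tool_pos: [480.1, 207.9, 185.4]
tool_rot: [0.001, 0.069, 0.998, 0.001]
wrist_force: [0.4, 0.1, -0.2]
gripper_width: -0.1
grasp_force: 0.0
```

Call:
move_arm(plan=[{"tx": -0.1,"ty": 0.1,"tz": 0,"wx": 0,"wy": 0,"wz": 0},{"tx": -0.1,"ty": 0.3,"tz": 0,"wx": 0,"wy": 0,"wz": 0},{"tx": -0.1,"ty": 0.4,"tz": 0,"wx": 0,"wy": 0,"wz": 0},{"tx": -0.1,"ty": 0.4,"tz": 0,"wx": 0,"wy": 0,"wz": 0},{"tx": -0.1,"ty": 0.4,"tz": 0,"wx": 0,"wy": 0,"wz": 0}])

```text
time_s: 13.55
tool_pos: [509.2, 283.8, 181.7]
tool_rot: [-0.001, 0.069, 0.998, -0.001]
wrist_force: [0.3, -0.5, -0.1]
gripper_width: -0.1
grasp_force: 0.0
```

```bash
python3 -c "
from h import *
to()
for n in('top','scene'):
  W=cloud(ctrl.camera(n))
  for k,(x,y,a) in dict(bar=(479,207.7,9),button=(468.5,420.7,12),rib=(469.5,-236.5,8),key=(596.5,-291.5,12)).items():
    m=(np.hypot(W[...,0]-x,W[...,1]-y)<a)&(W[...,2]<80);print(n,k,np.median(W[m][:,2]) if m.any() else None)"
```

```text
t 13.55 pos [509.2 283.8 181.7] F [ 0.3 -0.5 -0.1] w -0.1 toolx deg 172.1 q [ 0.49  0.42  1.76 -0.    0.96 -0.95]
top bar 52.965138250873956
top button 50.821234596904866
top rib 52.48341875991164
top key 59.8386038398237
scene bar -392.64476124293196
scene button 45.01236945035876
scene rib 49.568676947501814
scene key 56.635186008634754
```

```bash
python3 -c "
from rig import ctrl
print(ctrl.sign_off())"
```

```text
the job is handed in; nothing more can be done
None
```

I ran the start sequence in order and handed the job in: rocker fully on, round button latched in, then the start bar pressed to its stop. The final depth readings show the bar back up and the square key not pressed, and the arm finished clear; the hand-in returned no verdict.

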